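# Set the generator shaft by its flat and hold the pulley on it for the set screw

## Robot

A 6-joint arm with a two-finger parallel gripper is mounted at the origin on the work surface. World frame = base frame: x ahead of the robot, y to its left, z up, the work surface at z = 0. Lengths are in mm, angles in rad, forces in N, time in s.
With the tool pointing down it reaches from about 275 to 975 mm from the base axis. Payload 8.4 kg.
Tool frame: the origin (TCP) lies on the mounting face of the last link; the fingertips stand 190 mm ahead of it and the grasp point (between the pads) lies 171 mm ahead of it; z points along the fingers, y is the direction in which the jaws open and shut (so a half turn about z gives the same grasp; the last joint's range is limited). The gripper opens to 92 mm and grips with 3 to 60 N. Pads are 20 mm wide; open, the fingers measure 128 mm over their backs; the gripper's body (75 mm by 189 mm) begins 69 mm behind the grasp point.
Start: joints at [1.268, 0.353, 1.633, -0, 1.155, -0.002], TCP at [185.177, 596.941, 404.683] pointing down, gripper open.
Joint ranges: [-2.63, 2.63], [-0.92, 2.1], [0.06, 2.66], [-1.3, 4.44], [0, 2.69], [-3.02, 3.02]. Speed limits (rad/s): [2.22, 2.22, 2.79, 3.14, 3.14, 3.14].

## Interface

Orientations are given as a rotation vector (axis times angle).
In Python, from plant import ctrl gives the robot as it stands.
- The arm moves only by the tool send_rows, never from a script. Its argument "steps" is a list of rows, each a list of 6 numbers: the shift along the tool's x, y, z in cm, then the turn, a rotation vector about the tool's x, y, z in degrees. A call has 1 to 10 rows; each row is the pose to reach, as a shift and turn from the pose measured when the call began, along the tool's axes at that moment; what a row does not reach only later rows make up. A row lasts 1/8 s, in which the tool goes at most 62.5 mm and 10.7 degrees, less where a joint would pass 70% of its speed; a pose out of reach is approached as far as the arm can. A call with a gripper value outside its range is refused whole. "jaw" is the closure, from -1 (fully open) to 1 (shut), so that 0 is half open, set as the call begins (left out, the last holds). The fingers move at their own pace and stop on an object; "newtons" is the grip in N (left out, the last holds). Time passes only in rows, so rows that repeat a pose let the fingers close. It gives the time, the measured TCP pose, the force and the opening at its end, in the units of the state.
- ctrl.observe(): the state, without advancing time (a new reading comes with each control period).
- ctrl.get_image(name): name is "side" or "top" or "wrist"; returns a dict with "frame" (480x640x3 uint8, red, green, blue), "fx", "fy", "cx", "cy" (pixels), "camera_from_world" (4x4, takes a point from world to camera coordinates); the wrist camera has in their place "mount" (4x4, takes a point from camera to tool coordinates, whose origin is the TCP and whose axes are the flange's). Camera axes: x right, y down, z forward; pixel columns grow to the right and rows downward; lengths in mm; the calibration is good to about 2 mm. A picture is of the moment at which its call begins: read the wrist's pose just before it. There is no depth.
- ctrl.finish_job(): hands the job in, once; it reports no verdict.
Trained networks look in the newest picture that a camera, given by its name, has taken for a name from the list of things; names that differ only in an ending like _2 or _b are one class to them, and where a whole thing is asked for, a point or a joint stands for the part that bears it (a point fixed in the world has none). Each returns a list of dicts, best first, with "confidence" (0 to 1); they miss things now and then, are a little off and sometimes report something else, mostly with a low value. They report only what shows in the picture. A call takes as long as a camera call. They do not tell look-alikes from the thing itself.
- ctrl.recognise(camera, label): "rect" ([left, top, right, bottom] in pixels, round what is visible of it).
- ctrl.cut_out(camera, label): "region" (480x640 bool, what is visible of it) and "rect" ([left, top, right, bottom] in pixels, round what is visible of it).
The state is a dict: "t": time; "joint_positions": joint angles; "qvel": joint speeds; "joint_efforts": joint torques, N m; "position": TCP position; "eef_rot": TCP orientation; "ft_force": force on the tool from outside, world axes, zero at the start; "wrist_torque": the same for the moment, N m; "gripper_width": finger opening in mm.
Only numpy, scipy, OpenCV 4.12 (cv2) and the standard library are available. Lean on these libraries where they do the work, as an engineer would, in place of code of your own. Each camera call takes 0.05 s, during which the arm holds its last target.

## Task

Feel for the milled flat on the generator's bare shaft, and with the flat between your fingers turn the shaft until the flat faces squarely out of the gap in the green guard; let go of it there. Then take the aluminium pulley from the blue tray, slip it over the shaft hub upward, and finish while still holding it still by the hub: clear of the bearing boss, its set screw straight over the flat and halfway up it, your fingers off the screw, so that a colleague can tighten it through the gap. Leave everything else where it is.

Things in the scene. Friction and masses are not known exactly. Their poses are not given: they have to be found in the camera images.
- stand: Plywood stand, 220 x 220 mm, top 100 mm above the bench, fixed. Origin: centre of its underside, straight below the vertical shaft axis; +x points out through the middle of the gap in the guard. In its top a generator sits face up: flange 148 mm wide to 106 mm height, boss, then the bare dark-steel shaft, 20 mm thick, from 114 to 189 mm. Four screw heads on a 120 mm circle reach 112 mm.
- boss (a point): Centre of the top of the aluminium bearing boss (46 mm wide, 8 mm tall) out of which the shaft rises, 114 mm above the bench.
- gap (a point): Middle of the gap in the guard, 96 mm from the shaft axis along the stand's +x, 120 mm above the bench. The guard is a green 2 mm sheet bent round the shaft, 192 mm across, up to 140 mm above the bench, open over 82 degrees here.
- shaft (a joint): Turn of the generator shaft (rad): 0 when its flat faces along the stand's +x, out of the gap; it grows counter-clockwise seen from above. Starts between 0.5 and 1.6. It turns freely both ways with a little friction (0.04 N m) and stays where it is left. Pinched hard, finger readings come out about 1 mm under the true width.
- flat: Bright milled flat of the shaft, 14 mm wide, 40 mm tall, from 149 mm height to the shaft end. Origin: middle of the flat face, 169 mm above the bench; +x squarely out of it. The face is 7 mm from the axis: fingers across the flat come to 17 mm apart (20 mm on the round), and midway between them is 1.5 mm behind the axis. A white stroke on the shaft end points to the flat.
- shaft_tip (a point): Centre of the shaft's upper end, on its axis, 189 mm above the bench; the end is chamfered 2 mm.
- pulley: Aluminium pulley, loose in the tray, 0.19 to 0.32 kg, standing hub up: grooved belt disc 66 mm across and 18 mm tall, above it a round hub 40 mm across and 34 mm tall, 52 mm tall in all, with a 22 mm through bore. Origin: bore axis at the underside; z up towards the hub end, +x towards its set screw.
- screw: Set screw, part of the pulley, backed out so that it does not reach into the bore: dark stub 8 mm thick that sticks 8 mm out of the hub along the pulley's +x, its axis 35 mm above the pulley's underside. Origin: middle of its outer end, 28 mm from the bore axis; +x outward.
- tray: Shallow blue steel parts tray, fixed, 130 x 300 mm, rim 14 mm high, floor 3 mm thick; origin under its centre. Pulley, collar and bearing stand in it in a row along its y, about 90 mm apart, in any order.
- collar: Plain dark steel collar, 45 mm across, 18 mm tall, in the tray; origin centre of underside. Leave alone.
- bearing: Ball bearing, 52 mm across, 15 mm tall, in the tray; origin centre of underside. Leave alone.
- hex_key: L-shaped hex key, 5 mm thick, 100 x 28 mm, lying on the bench beyond the stand. Leave alone.
- cup: White cup, 76 mm across, 85 mm tall; origin centre of underside. Leave alone.
- screwdriver: Screwdriver with green handle lying on the bench. Leave alone.
- level: Red spirit level, 400 x 22 x 50 mm, lying left of the stand; origin centre of underside. Leave alone.
- marker: White marker pen with blue cap, 133 mm long, 17 mm thick, lying beyond the stand. Leave alone.
- junction: Grey junction box, 75 x 75 x 40 mm with two glands, at the left. Leave alone.
There are look-alikes about, which are no part of the job. Leave any brown or purple look-alike of the pulley alone.

How it is judged (in metres and radians):
On the way, in this order (a step that is already met when the one before it is completed fails the run):
1. the shaft is gripped on its flat and turned so that the flat faces the gap in the guard (within 11 degrees), at rest (contact force between the fingers and flat above 2 N and value of joint shaft between -0.2 and 0.2 rad and velocity of joint shaft between -0.15 and 0.15 rad/s), for 0.2 s.
2. the shaft is let go with the flat still facing the gap, the pulley not yet on it (contact force between the fingers and flat below 0.1 N and value of joint shaft between -0.2 and 0.2 rad and distance between pulley and shaft_tip above 0.1 m), for 0.2 s.
At the end, for the whole second after the job is handed in: Flat faces out of the gap within 11 deg; pulley upright on the shaft, hub up, set screw over the flat within 11 deg and within 8 mm of its mid-height (so about 20 mm clear of the boss), held still by the fingers with over 3 N, no finger on the screw, through the last second (value of joint shaft between -0.2 and 0.2 rad and horizontal distance between pulley and shaft_tip below 0.004 m and angle between pulley's own z axis and vertical below 0.1 rad and x of screw in the frame of flat above 0 m and y of screw in the frame of flat between -0.0056 and 0.0056 m and z of screw in the frame of flat between -0.008 and 0.008 m and contact force between the fingers and pulley above 3 N and contact force between the fingers and screw below 0.3 N and linear speed of pulley below 0.02 m/s); the arm keeps its last pose, push and grip.
It fails at once if another loose thing on the bench or in the tray is pushed more than 30 mm (distance of any of collar, bearing, hex_key, cup, screwdriver, level, marker, junction from where it was at the start of the episode above 0.03 m).
It also fails if it takes over 51 s, if anything falls off the work surface, if the arm or the gripper's body presses on something with over 40 N, if the wrist force passes 120 N, or if a joint passes its speed limit or range.

## Working session

There is one attempt and no reset: what is moved stays moved. The work goes in short steps, Python scripts to look and compute and a tool call to move; the robot and the scene stay as the last step left them, time stands still between calls to the robot, and variables do not carry over. Pictures are saved under pics/ and viewed, and the job is handed in when it is done.

Besides the shell and the picture viewer there is one more tool, called after "Request:" in YAML: its name, and indented under it one key for each argument. send_rows: Moves the arm, as the interface text tells. Its arguments: {"type":"object","properties":{"steps":{"type":"array","items":{"type":"array","items":{"type":"number"}}},"jaw":{"type":"number"},"newtons":{"type":"number"}},"required":["steps"]}

```bash
mkdir -p pics; ls
cat > h.py <<'E'
import numpy as np, cv2
from scipy.spatial.transform import Rotation as R
from plant import ctrl
def save(img,name): cv2.imwrite('pics/'+name, cv2.cvtColor(img,cv2.COLOR_RGB2BGR))
E
python3 - <<'E'
from h import *
s=ctrl.observe(); print({k:np.round(v,3) for k,v in s.items()})
for c in ('side','top','wrist'):
    d=ctrl.get_image(c); save(d['frame'],c+'0.png')
    np.savez('cal_'+c,**{k:v for k,v in d.items()})
    print(c,{k:np.round(v,3).tolist() for k,v in d.items() if k!='frame'})
E
```

```text
pics
{'t': np.float64(0.0), 'joint_positions': array([ 1.268,  0.354,  1.634, -0.   ,  1.155, -0.002]), 'qvel': array([ 0.001,  0.   ,  0.001, -0.002,  0.002, -0.002]), 'joint_efforts': array([-0.0000e+00, -5.9386e+01, -3.3421e+01,  7.0000e-02,  2.4000e-02,
       -0.0000e+00]), 'position': array([185.104, 596.716, 403.978]), 'eef_rot': array([-4.710e-01, -3.106e+00,  2.000e-03]), 'ft_force': array([-0.16 ,  0.599,  0.439]), 'wrist_torque': array([-0.043,  0.011,  0.028]), 'gripper_width': np.float64(91.873)}
side {'fx': 485.745, 'fy': 485.745, 'cx': 320.793, 'cy': 246.844, 'camera_from_world': [[0.731, -0.683, -0.017, -409.547], [-0.411, -0.42, -0.809, 307.19], [0.545, 0.598, -0.587, 915.423], [0.0, 0.0, 0.0, 1.0]]}
top {'fx': 603.457, 'fy': 603.457, 'cx': 312.66, 'cy': 240.458, 'camera_from_world': [[0.014, -1.0, -0.02, -7.071], [-0.992, -0.011, -0.127, 563.2], [0.127, 0.022, -0.992, 1789.096], [0.0, 0.0, 0.0, 1.0]]}
wrist {'fx': 425.796, 'fy': 425.796, 'cx': 322.413, 'cy': 242.95, 'mount': [[0.0, -0.968, -0.252, 71.394], [1.0, 0.0, -0.001, 0.971], [0.001, -0.252, 0.968, 19.047], [0.0, 0.0, 0.0, 1.0]]}
```

View pics/side0.png

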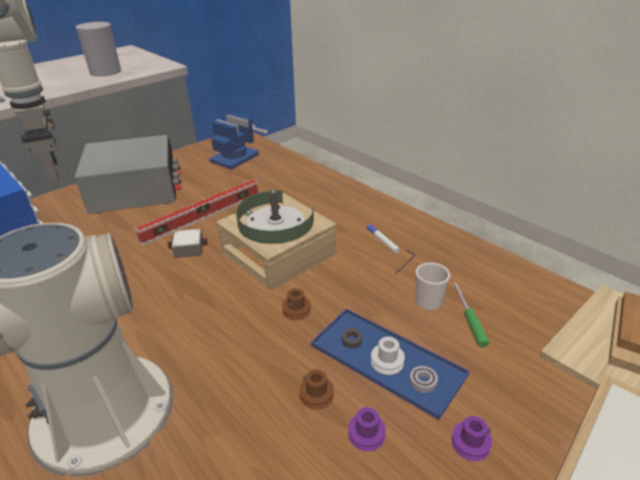

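View pics/top0.png

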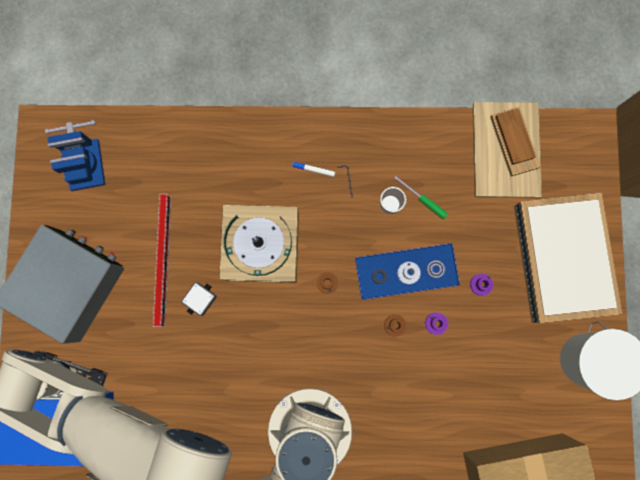

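View pics/wrist0.png

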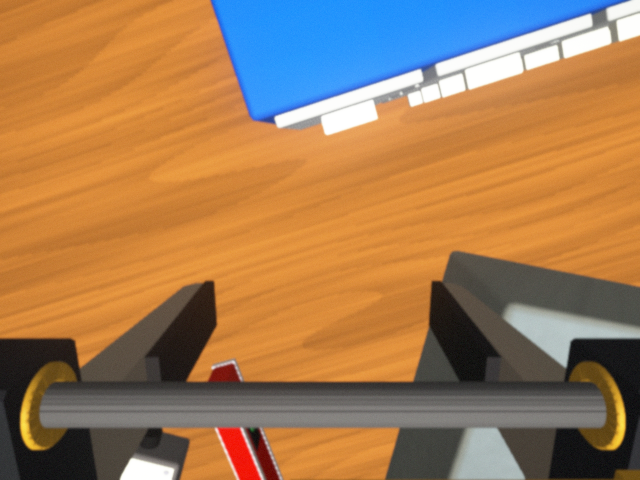

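The top view shows the stand at about (258,243), the tray at about (407,271) with the aluminium pulley in the middle at about (409,272), and brown and purple look-alikes outside the tray. I'll enlarge these.

Run:
```python
from h import *
t=np.load('cal_top.npz')['frame']; s=np.load('cal_side.npz')['frame']
a=cv2.resize(t[195:295,205:315],None,fx=5,fy=5,interpolation=cv2.INTER_CUBIC)
b=cv2.resize(t[235:305,350:465],None,fx=5,fy=5,interpolation=cv2.INTER_CUBIC)
save(a,'a.png');save(b,'b.png')
c=cv2.resize(s[180:290,210:345],None,fx=5,fy=5,interpolation=cv2.INTER_CUBIC);save(c,'c.png')
d=cv2.resize(s[305:415,305:475],None,fx=4,fy=4,interpolation=cv2.INTER_CUBIC);save(d,'d.png')
for cam in('top','side'):
  for l in ('stand','shaft','flat','pulley','screw','tray','boss','collar','bearing'):
    r=ctrl.recognise(cam,l); print(cam,l,[(np.round(x['rect'],1).tolist(),round(x['confidence'],2)) for x in r][:4])
```

```text
top stand [([293.8, 164.2, 329.2, 175.0], 0.52)]
top shaft [([380.0, 184.7, 405.5, 211.6], 0.62), ([252.7, 236.0, 260.2, 245.6], 0.43)]
top flat [([182.0, 281.0, 214.0, 316.7], 0.45)]
top pulley [([469.3, 274.5, 492.0, 297.0], 0.97), ([425.8, 310.7, 448.1, 332.3], 0.86), ([400.2, 263.2, 419.7, 281.4], 0.84), ([385.0, 315.3, 403.9, 336.9], 0.75)]
top screw []
top tray [([355.6, 244.1, 458.5, 299.4], 0.95)]
top boss [([222.1, 201.4, 299.8, 287.1], 0.58)]
top collar [([356.8, 243.6, 459.5, 299.9], 0.23)]
top bearing [([427.7, 259.8, 448.3, 277.7], 0.57)]
side stand [([218.2, 191.7, 333.6, 291.5], 0.82)]
side shaft []
side flat []
side pulley [([300.4, 369.6, 333.0, 407.9], 0.98), ([282.0, 287.5, 308.7, 318.6], 0.96), ([347.1, 406.8, 386.6, 449.8], 0.85), ([369.7, 333.3, 404.7, 374.7], 0.75)]
side screw [([269.7, 189.3, 276.9, 218.7], 0.62)]
side tray [([311.1, 309.8, 471.1, 417.9], 0.66)]
side boss [([219.3, 191.7, 336.8, 290.2], 0.76)]
side collar [([338.8, 326.0, 364.0, 348.9], 0.77), ([134.3, 181.7, 258.3, 243.1], 0.46)]
side bearing [([408.4, 366.1, 435.1, 391.4], 0.85), ([268.1, 190.2, 279.0, 218.8], 0.24)]
```

View pics/a.png

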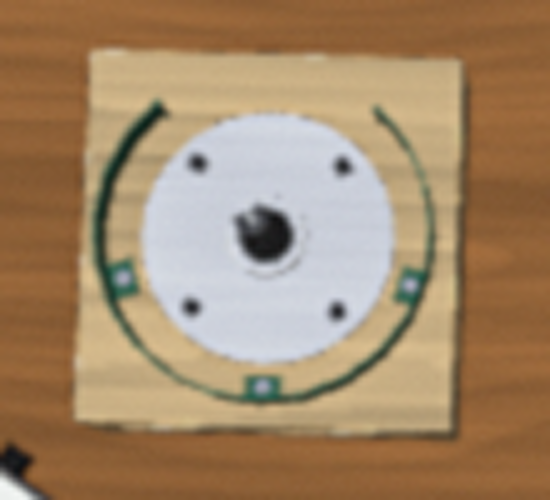

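View pics/b.png

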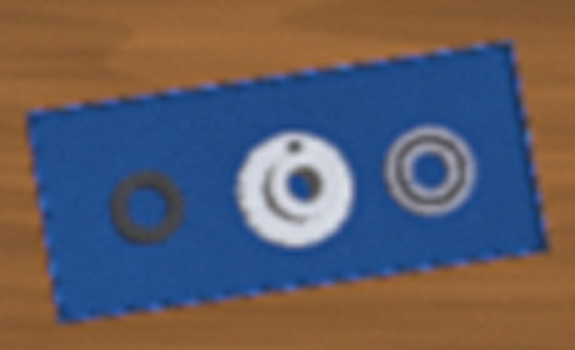

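View pics/c.png

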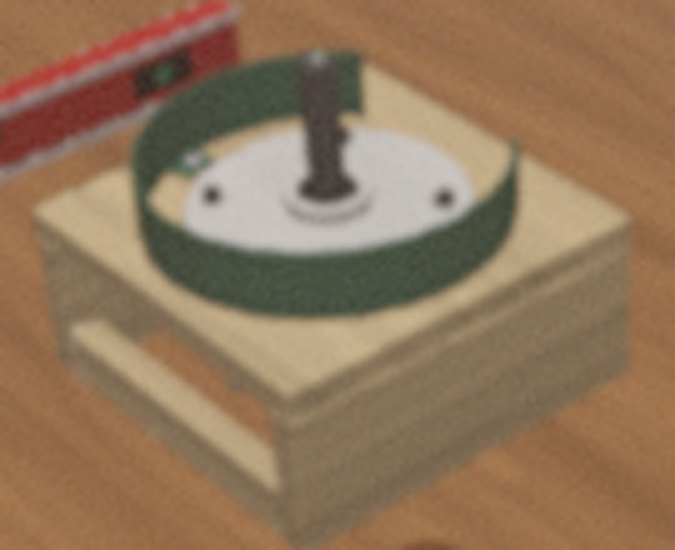

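View pics/d.png

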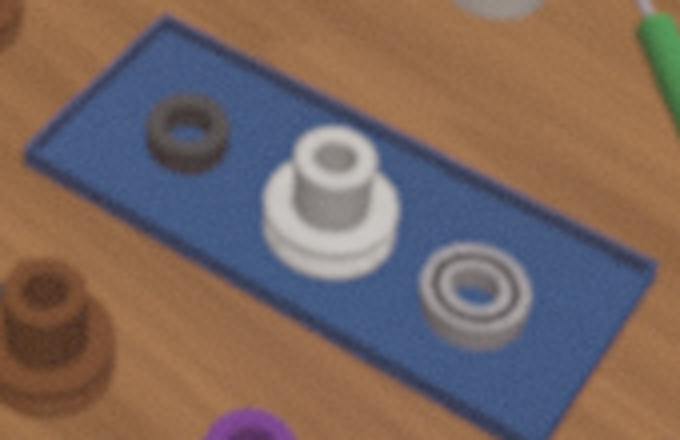

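```bash
cat >> h.py <<'E'
def cal(c): 
    d=np.load('cal_%s.npz'%c); return {k:d[k] for k in d.files}
def ray(d,px,T):  # T camera_from_world
    v=np.array([(px[0]-d['cx'])/d['fx'],(px[1]-d['cy'])/d['fy'],1.])
    Rm=T[:3,:3]; o=-Rm.T@T[:3,3]; return o,Rm.T@v
def atz(d,px,z,T=None):
    T=d['camera_from_world'] if T is None else T
    o,v=ray(d,px,T); return o+v*(z-o[2])/v[2]
def proj(d,p,T=None):
    T=d['camera_from_world'] if T is None else T
    c=T[:3,:3]@np.asarray(p,float)+T[:3,3]; return np.array([d['fx']*c[0]/c[2]+d['cx'],d['fy']*c[1]/c[2]+d['cy']])
def wristT(d,s): # camera_from_world
    M=np.eye(4); M[:3,:3]=R.from_rotvec(s['eef_rot']).as_matrix(); M[:3,3]=s['position']
    return np.linalg.inv(M@d['mount'])
E
python3 - <<'E'
from h import *
d=cal('top')
cr=np.array([(88,50),(462,60),(455,437),(75,422)])/5+[205,195]
P=np.array([atz(d,p,100) for p in cr]); print(P.round(0)); c=P.mean(0); print('stand',c)
for i in range(4): e=P[(i+1)%4]-P[i]; print(np.linalg.norm(e),np.degrees(np.arctan2(e[1],e[0])))
sc=np.array([(198,163),(343,166),(337,312),(191,307)])/5+[205,195]
Q=np.array([atz(d,p,112) for p in sc]); print('screws',Q.round(0),Q.mean(0))
for i in range(2): e=Q[i+2]-Q[i]; print(np.linalg.norm(e),np.degrees(np.arctan2(e[1],e[0])))
print('guard ends',atz(d,(205+160/5,195+105/5),140),atz(d,(205+377/5,195+108/5),140))
print('tip proj top',proj(d,[c[0],c[1],189]),'side',proj(cal('side'),[c[0],c[1],189]))
print('hub', atz(d,(350+303/5,235+183/5),55)); print('disc',atz(d,(350+297/5,235+189/5),21)); print('screw',atz(d,(350+294/5,235+147/5),38))
d=cal('side')
print('hub side', atz(d,(305+336/4,305+157/4),55))
print('tip side', atz(d,(210+318/5,180+60/5),189))
E
```

```text
[[657. 265. 100.]
 [654.  45. 100.]
 [432.  45. 100.]
 [438. 266. 100.]]
stand [545.37548288 155.27454193 100.        ]
220.81158233176876 -90.98491165875048
221.48763053254183 179.92081195118826
220.94512895790294 88.4604252019637
219.3470989606869 -0.10253210728061721
screws [[589. 197. 112.]
 [588. 112. 112.]
 [503. 114. 112.]
 [505. 199. 112.]] [546.2175673  155.45926526 112.        ]
119.66242987770822 -136.0832606803251
120.02327736418539 134.02693843889287
guard ends [618.34306505 215.93514108 140.        ] [617.87786557  91.07729173 140.        ]
tip proj top [255.46274377 239.21834762] side [271.87353294 191.92074732]
hub [ 471.0059331  -291.99219584   55.        ]
disc [ 469.97510133 -293.13735355   21.        ]
screw [ 493.86559079 -289.15566856   38.        ]
hub side [ 470.8680091  -295.49229486   55.        ]
tip side [548.15462114 151.9617079  189.        ]
```

The aluminium pulley stands mid-tray at top px (409,272), and brown (327,283), (395,325) and purple (481,285), (437,323) are look-alikes outside it. The crop shows bright aluminium, which fits, with its screw pointing up the image. Stand at about (546,155), gap facing world +x. Next is a helper that turns a target pose into tool-axis moves.

```bash
cat >> h.py <<'E'
def goal(pos,jaw_deg,s=None):
    """shift (cm) & turn (deg) in tool axes for TCP pos, tool down, tool y along azimuth jaw"""
    s=s or ctrl.observe()
    R0=R.from_rotvec(s['eef_rot']); a=np.radians(jaw_deg)
    y=np.array([np.cos(a),np.sin(a),0]); z=np.array([0,0,-1.]); x=np.cross(y,z)
    R1=R.from_matrix(np.c_[x,y,z]); d=R0.inv().apply(np.array(pos)-s['position'])/10
    return np.round(d,2).tolist(), np.round((R0.inv()*R1).as_rotvec(degrees=True),2).tolist()
def jawaz(s): 
    y=R.from_rotvec(s['eef_rot']).as_matrix()[:,1]; return np.degrees(np.arctan2(y[1],y[0]))
def stat():
    s=ctrl.observe(); M=R.from_rotvec(s['eef_rot']).as_matrix()
    print('t',round(float(s['t']),2),'pos',s['position'].round(1),'jaw',round(jawaz(s),2),'tilt',M[:2,2].round(4),'F',s['ft_force'].round(1),'M',s['wrist_torque'].round(2),'w',round(float(s['gripper_width']),2),'q',s['joint_positions'].round(2)); return s
E
python3 - <<'E'
from h import *
stat(); print(goal([546,155,460],45))
E
```

```text
t 1.05 pos [185.2 596.9 404.7] jaw 72.77 tilt [ 0. -0.] F [ 0.3 -0.4 -0.2] M [-0.02  0.    0.02] w 91.83 q [ 1.27  0.35  1.63 -0.    1.16 -0.  ]
([-47.56, -31.52, -5.53], [0.0, 0.0, 27.77])
```

Request:
send_rows:
  steps:
    - [-47.6, -31.5, -5.5, 0, 0, 27.8]
    - [-47.6, -31.5, -5.5, 0, 0, 27.8]
    - [-47.6, -31.5, -5.5, 0, 0, 27.8]
    - [-47.6, -31.5, -5.5, 0, 0, 27.8]
    - [-47.6, -31.5, -5.5, 0, 0, 27.8]
    - [-47.6, -31.5, -5.5, 0, 0, 27.8]
    - [-47.6, -31.5, -5.5, 0, 0, 27.8]
    - [-47.6, -31.5, -5.5, 0, 0, 27.8]
    - [-47.6, -31.5, -5.5, 0, 0, 27.8]
    - [-47.6, -31.5, -5.5, 0, 0, 27.8]

```text
t: 2.3
position: [548.3, 152.3, 460.1]
eef_rot: [1.208, 2.899, 0.0]
ft_force: [-1.0, 0.4, -0.4]
gripper_width: 91.9
```

Run:
```python
from h import *
s=stat(); d=ctrl.get_image('wrist'); save(d['frame'],'w1.png'); np.savez('w1',**d,**{k:s[k] for k in('position','eef_rot')})
```

```text
t 2.3 pos [548.3 152.3 460.1] jaw 44.75 tilt [ 0.0013 -0.0003] F [-1.   0.4 -0.4] M [-0.06  0.02 -0.04] w 91.86 q [ 0.27  0.22  1.69 -0.    1.23 -0.51]
```

View pics/w1.png

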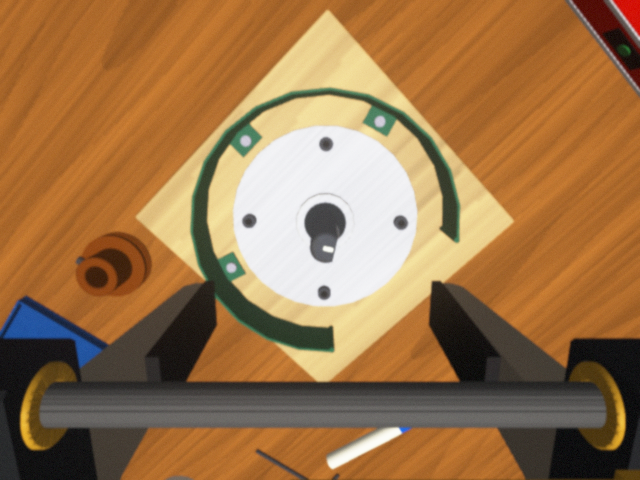

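Run:
```python
from h import *
z=np.load('w1.npz'); d={k:z[k] for k in z.files}; T=wristT(d,d)
c=cv2.resize(d['frame'][215:285,280:370],None,fx=8,fy=8,interpolation=cv2.INTER_CUBIC); save(c,'w1c.png')
for n,p,h in [('s1',(326,144),112),('s2',(401,222.5),112),('s3',(324,293),112),('s4',(250,220.5),112),('c1',(330,10),100),('c2',(514,219),100),('c3',(322,384),100),('c4',(135,217),100),('tip',(324,247.5),189)]:
    print(n,atz(d,p,h,T).round(1))
```

```text
s1 [506.7 199.  112. ]
s2 [591.3 197.9 112. ]
s3 [589.9 113.1 112. ]
s4 [505.6 115.3 112. ]
c1 [442.3 267.9 100. ]
c2 [658.  264.6 100. ]
c3 [654.  46. 100.]
c4 [437.4  48.2 100. ]
tip [547.5 155.4 189. ]
```

View pics/w1c.png

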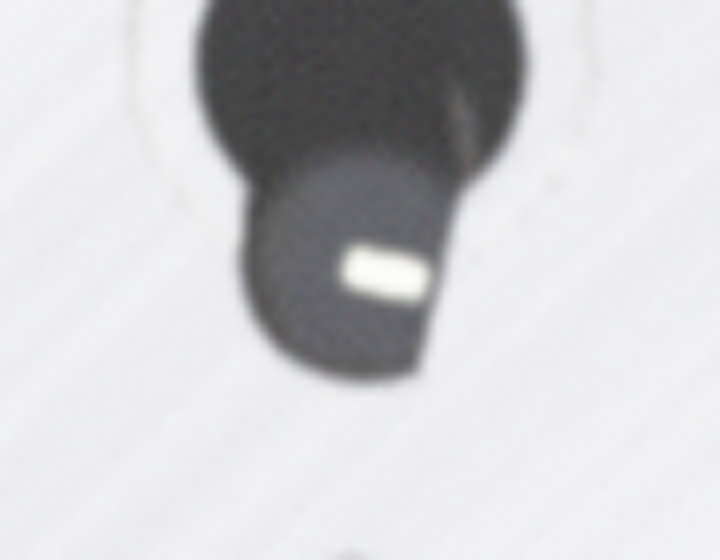

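The wrist view shows the shaft tip at (324.6,248), with the white stroke and flat edge about 12° below image right. The flat therefore faces azimuth ≈33° (joint ≈0.59, within the 0.5–1.6 range). Axis ≈(547.7,155.3), stand yaw ≈ -1°.

Run:
```python
from h import *
stat(); print(goal([546.4,154.5,346],33))
```

```text
t 2.35 pos [547.9 152.9 459.9] jaw 44.79 tilt [ 0.0007 -0.0003] F [-0.4 -1.8 -0. ] M [-0.05 -0.01 -0.02] w 92.01 q [ 0.27  0.22  1.69 -0.    1.23 -0.51]
([0.23, -0.0, 11.38], [0.02, 0.04, 11.79])
```

Request:
send_rows:
  steps:
    - [0.2, 0, 5.0, 0, 0, 10]
    - [0.2, 0, 10.0, 0, 0, 11.8]
    - [0.2, 0, 11.4, 0, 0, 11.8]
    - [0.2, 0, 11.4, 0, 0, 11.8]
    - [0.2, 0, 11.4, 0, 0, 11.8]
  jaw: 0.2
  newtons: 12

```text
t: 2.98
position: [547.2, 155.0, 347.7]
eef_rot: [1.497, 2.759, 0.003]
ft_force: [-0.1, -0.1, 0.2]
gripper_width: 44.0
```

Run:
```python
from h import *
s=stat(); d=ctrl.get_image('wrist'); save(d['frame'],'w2.png'); np.savez('w2',**d,**{k:s[k] for k in('position','eef_rot')})
```

```text
t 2.98 pos [547.2 155.  347.7] jaw 33.05 tilt [0.0033 0.0005] F [-0.1 -0.1  0.2] M [-0.1   0.04 -0.01] w 44.0 q [ 0.27  0.33  1.81 -0.    1.   -0.3 ]
```

View pics/w2.png

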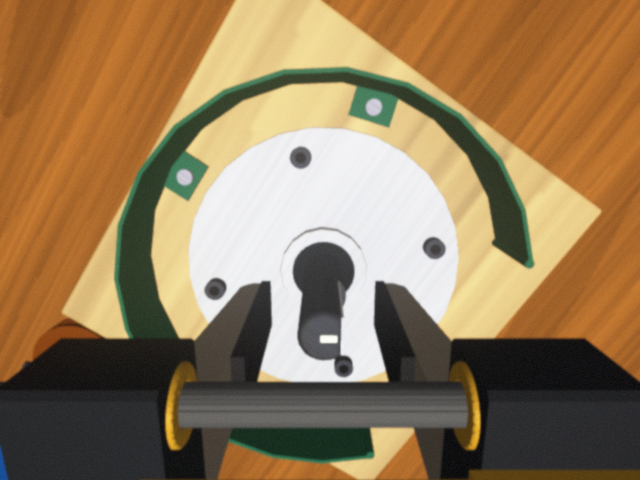

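The shaft tip at (320,337) sits centred between the pads and the stroke is parallel to the jaw direction. Closing.

Request:
send_rows:
  steps:
    - [0, 0, 0.15, 0, 0, 0]
    - [0, 0, 0.15, 0, 0, 0]
    - [0, 0, 0.15, 0, 0, 0]
    - [0, 0, 0.15, 0, 0, 0]
  jaw: 1
  newtons: 12

```text
t: 3.52
position: [546.8, 154.5, 346.9]
eef_rot: [1.497, 2.759, 0.002]
ft_force: [-4.6, -2.7, 7.1]
gripper_width: 16.6
```

Run:
```python
from h import *
s=stat(); d=ctrl.get_image('wrist'); save(d['frame'],'w3.png'); np.savez('w3',**d,**{k:s[k] for k in('position','eef_rot')})
```

```text
t 3.52 pos [546.8 154.5 346.9] jaw 33.03 tilt [ 0.0024 -0.0002] F [-4.6 -2.7  7.1] M [-0.57  0.83 -0.05] w 16.63 q [ 0.27  0.33  1.81 -0.    1.   -0.3 ]
```

View pics/w3.png

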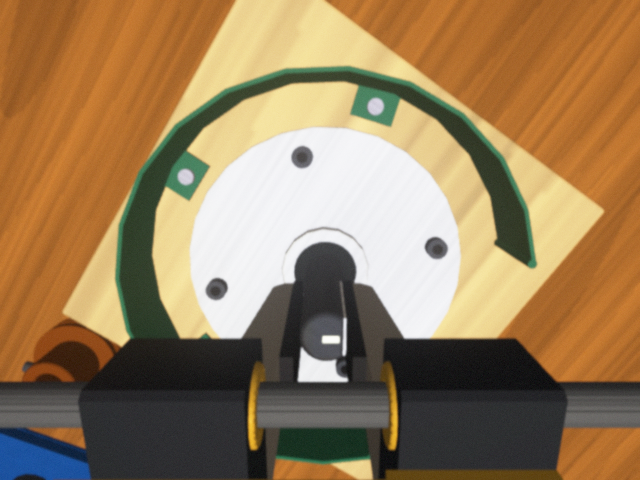

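Width 16.6 mm means the pads are across the flat (the round would read about 19–20). Now I'll turn 34° clockwise with the grasp midpoint kept 1.5 mm behind the axis.

Request:
send_rows:
  steps:
    - [0.02, -0.06, 0, 0, 0, 6]
    - [0.04, -0.06, 0, 0, 0, 12]
    - [0.06, -0.05, 0, 0, 0, 18]
    - [0.08, -0.05, 0, 0, 0, 24]
    - [0.1, -0.04, 0, 0, 0, 30]
    - [0.11, -0.04, 0, 0, 0, 34]
    - [0.11, -0.04, 0, 0, 0, 34]
    - [0.11, -0.04, 0, 0, 0, 34]
    - [0.11, -0.04, 0, 0, 0, 34]

```text
t: 4.7
position: [546.4, 155.2, 346.9]
eef_rot: [2.236, 2.203, 0.004]
ft_force: [5.5, 1.0, -5.2]
gripper_width: 16.9
```

Run:
```python
from h import *
s=stat(); d=ctrl.get_image('wrist'); save(d['frame'],'w4.png'); np.savez('w4',**d,**{k:s[k] for k in('position','eef_rot')})
d=ctrl.get_image('top');save(cv2.resize(d['frame'][195:295,205:315],None,fx=5,fy=5,interpolation=cv2.INTER_CUBIC),'t4.png')
```

```text
t 4.7 pos [546.4 155.2 346.9] jaw -0.87 tilt [0.0039 0.0001] F [ 5.5  1.  -5.2] M [-0.01 -0.59 -0.06] w 16.9 q [ 0.27  0.33  1.81 -0.    1.    0.29]
```

View pics/w4.png

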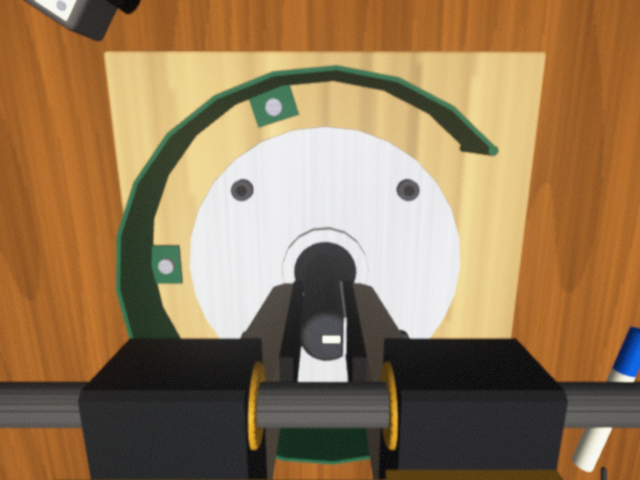

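The flat is held and turned: width 16.9, jaw azimuth −0.9°, matching the stand yaw of ≈ −1°, and at rest. The two pinches put the axis at ≈(547.9,155.5), which agrees with the camera. Letting go.

Request:
send_rows:
  steps:
    - [0, 0.05, 0, 0, 0, 0]
    - [0, 0.05, 0, 0, 0, 0]
    - [0, 0.05, 0, 0, 0, 0]
    - [0, 0.05, 0, 0, 0, 0]
    - [0, 0.05, -4, 0, 0, 0]
    - [0, 0.05, -9, 0, 0, 0]
    - [0, 0.05, -11, 0, 0, 0]
    - [0, 0.05, -11, 0, 0, 0]
  jaw: 0.2

```text
t: 5.8
position: [546.7, 155.2, 458.6]
eef_rot: [2.235, 2.202, 0.009]
ft_force: [0.3, -0.0, -1.0]
gripper_width: 37.0
```

Run:
```python
from h import *
s=stat(); d=ctrl.get_image('wrist'); np.savez('w5',**d,**{k:s[k] for k in('position','eef_rot')})
T=wristT(d,s); print(proj(d,[547.9,155.5,189],T), proj(d,[557.9,155.3,189],T))
save(d['frame'],'w5.png')
save(cv2.resize(d['frame'][205:285,280:380],None,fx=7,fy=7,interpolation=cv2.INTER_CUBIC),'w5c.png')
print(goal([470.5,-292.5,350],-80))
```

```text
t 5.8 pos [546.7 155.2 458.6] jaw -0.87 tilt [0.0071 0.001 ] F [ 0.3 -0.  -1. ] M [-0.01  0.07  0.01] w 37.0 q [ 0.27  0.21  1.7  -0.    1.22  0.29]
[321.7830065  253.11065802] [338.11999447 253.1591598 ]
([-44.88, -6.95, 10.64], [0.2, -0.2, 79.13])
```

View pics/w5c.png

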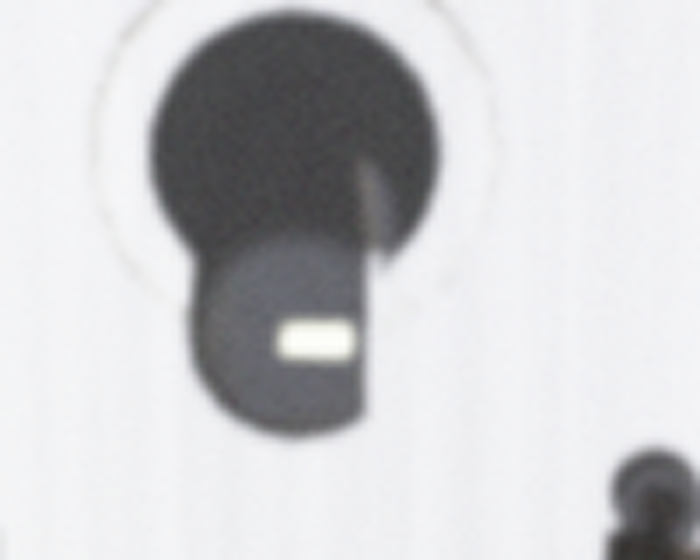

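View pics/w5.png

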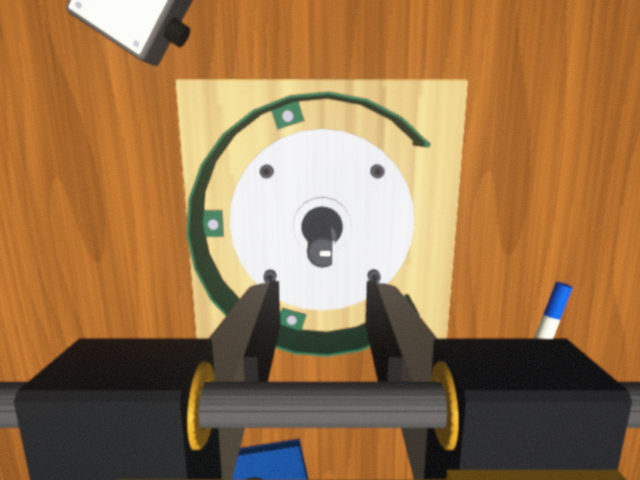

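The flat edge is vertical in the crop and the stroke points right within about 1°, so the flat faces the gap. The projected axis (321.8,253.1) matches the seen tip at about (321.5,253). Now to the pulley.

Request:
send_rows:
  steps:
    - [-5.6, -0.9, 0, 0.0, 0.0, 9.9]
    - [-44.9, -7, 5.6, 0.2, -0.2, 79.1]
    - [-44.9, -7, 5.6, 0.2, -0.2, 79.1]
    - [-44.9, -7, 5.6, 0.2, -0.2, 79.1]
    - [-44.9, -7, 5.6, 0.2, -0.2, 79.1]
    - [-44.9, -7, 5.6, 0.2, -0.2, 79.1]
    - [-44.9, -7, 5.6, 0.2, -0.2, 79.1]
    - [-44.9, -7, 5.6, 0.2, -0.2, 79.1]
    - [-44.9, -7, 5.6, 0.2, -0.2, 79.1]
    - [-44.9, -7, 5.6, 0.2, -0.2, 79.1]
  jaw: -0.5

```text
t: 7.1
position: [469.6, -291.9, 399.5]
eef_rot: [-3.128, -0.277, 0.002]
ft_force: [0.1, 0.3, 0.7]
gripper_width: 69.0
```

Run:
```python
from h import *
s=stat(); d=ctrl.get_image('wrist'); save(d['frame'],'w6.png'); np.savez('w6',**d,**{k:s[k] for k in('position','eef_rot')})
T=wristT(d,s)
r=ctrl.recognise('wrist','pulley'); print([(x['rect'],x['confidence']) for x in r])
for h in (55,21): print(proj(d,[470.5,-293,h],T))
```

```text
t 7.1 pos [ 469.6 -291.9  399.5] jaw -79.88 tilt [-0.0014  0.0013] F [0.1 0.3 0.7] M [-0.02  0.19  0.04] w 69.03 q [-0.56  0.25  1.79  0.    1.1   0.83]
[([288.2, 174.1, 368.5, 251.6], 0.77), ([349.2, 340.9, 419.6, 378.7], 0.68), ([513.5, 251.7, 602.7, 326.9], 0.68), ([0.0, 160.8, 88.1, 240.2], 0.65), ([223.1, 327.5, 293.5, 383.8], 0.64)]
[325.86226245 223.81441794]
[325.60256178 215.43290787]
```

View pics/w6.png

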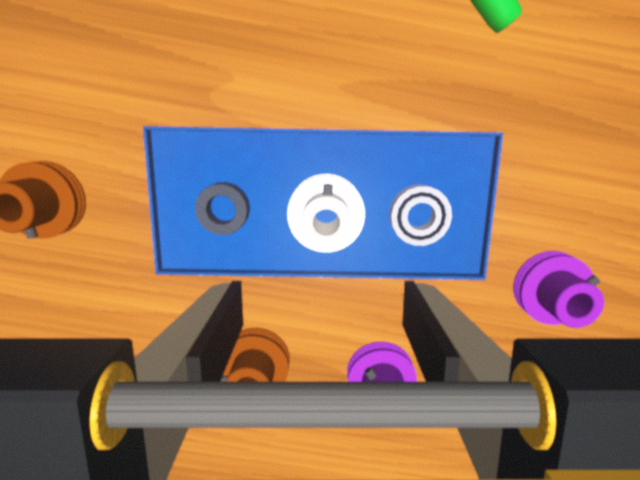

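Run:
```python
from h import *
z=np.load('w6.npz'); d={k:z[k] for k in z.files}
save(cv2.resize(d['frame'][165:260,275:380],None,fx=7,fy=6.3157,interpolation=cv2.INTER_CUBIC) if 0 else cv2.resize(d['frame'][168:256,280:375],None,fx=6,fy=6,interpolation=cv2.INTER_CUBIC),'w6c.png')
```

```text
(no output)
```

View pics/w6c.png

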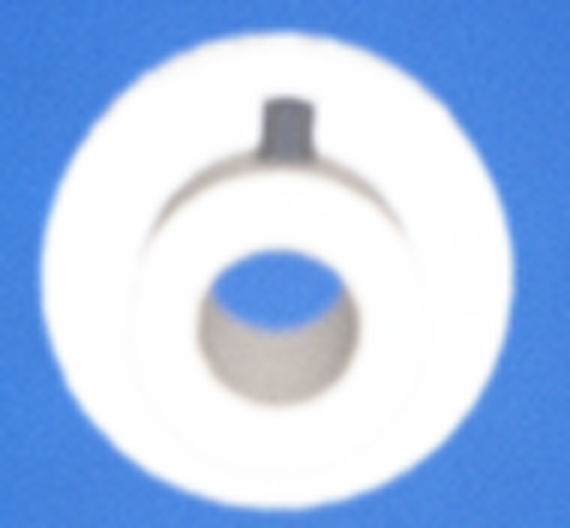

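Run:
```python
from h import *
z=np.load('w6.npz'); d={k:z[k] for k in z.files}; T=wristT(d,d)
f=lambda c,h: atz(d,(280+c[0]/6,168+c[1]/6),h,T)
b=f((279,328),55); dd=f((278.5,270),21); print('bore',b,'disc',dd)
for yaw in (8,10,12,14,16):
    a=np.radians(yaw); P=[b[0],b[1]]+28*np.array([np.cos(a),np.sin(a)]); Q=[b[0],b[1]]+20*np.array([np.cos(a),np.sin(a)])
    for h in (38,42): print(yaw,h,[((proj(d,[*X,h],T)-[280,168])*6).round(0) for X in (P,Q)])
```

```text
bore [ 471.48846295 -293.32722515   55.        ] disc [ 472.70889316 -293.31030404   21.        ]
8 38 [array([286.,  97.]), array([284., 156.])]
8 42 [array([287., 100.]), array([284., 160.])]
10 38 [array([279.,  96.]), array([279., 156.])]
10 42 [array([279., 100.]), array([279., 160.])]
12 38 [array([272.,  97.]), array([273., 156.])]
12 42 [array([272., 100.]), array([274., 160.])]
14 38 [array([264.,  97.]), array([268., 156.])]
14 42 [array([264., 101.]), array([268., 161.])]
16 38 [array([257.,  97.]), array([263., 157.])]
16 42 [array([257., 101.]), array([263., 161.])]
```

Bore top at (326.5,222.7), giving pulley ≈(471.7,−293.3); the disc ellipse agrees within 1.2 mm. The screw at about (328,186) gives a screw azimuth ≈7.3°. I'll grasp perpendicular to it at azimuth −82.7°.

Run:
```python
from h import *
stat(); print(goal([471.7,-293.3,217],-82.7))
```

```text
t 7.2 pos [ 470.  -291.6  400.1] jaw -79.84 tilt [-0.0004  0.0005] F [ 0.1 -0.7 -0.1] M [-0.01  0.13  0.09] w 68.29 q [-0.56  0.25  1.79  0.    1.1   0.84]
([0.15, 0.21, 18.31], [-0.03, 0.02, 2.86])
```

Request:
send_rows:
  steps:
    - [0.15, 0.2, 5, 0, 0, 2.9]
    - [0.15, 0.2, 10, 0, 0, 2.9]
    - [0.15, 0.2, 14, 0, 0, 2.9]
    - [0.15, 0.2, 17, 0, 0, 2.9]
    - [0.15, 0.2, 18.3, 0, 0, 2.9]
    - [0.15, 0.2, 18.3, 0, 0, 2.9]
    - [0.15, 0.2, 18.3, 0, 0, 2.9]

```text
t: 8.07
position: [472.3, -293.2, 218.4]
eef_rot: [3.135, 0.2, 0.002]
ft_force: [0.8, 0.5, 1.0]
gripper_width: 69.0
```

Run:
```python
from h import *
s=stat(); d=ctrl.get_image('wrist'); save(d['frame'],'w7.png'); np.savez('w7',**d,**{k:s[k] for k in('position','eef_rot')})
```

```text
t 8.07 pos [ 472.3 -293.2  218.4] jaw -82.71 tilt [ 0.0012 -0.0004] F [0.8 0.5 1. ] M [-0.01  0.13  0.04] w 68.96 q [-0.56  0.49  1.92  0.    0.73  0.88]
```

View pics/w7.png

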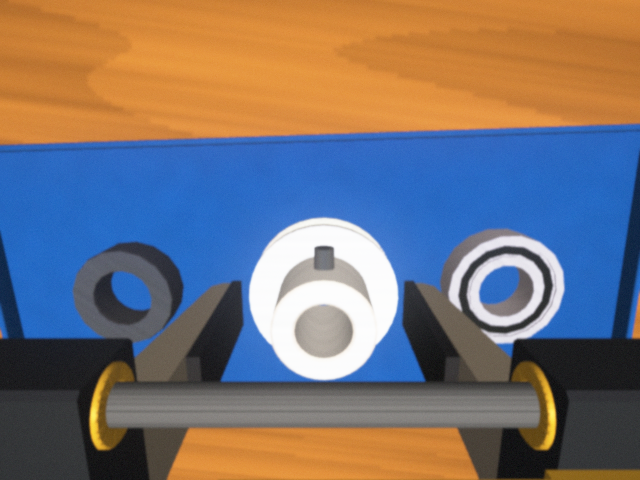

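The hub at (324,330) is centred between the pads and the screw at (324,257) points straight up the image, away from the fingers. Closing.

Request:
send_rows:
  steps:
    - [0, 0, 0.1, 0, 0, 0]
    - [0, 0, 0.1, 0, 0, 0]
    - [0, 0, 0.1, 0, 0, 0]
    - [0, 0, 0.1, 0, 0, 0]
  jaw: 1
  newtons: 35

```text
t: 8.62
position: [472.4, -293.4, 217.7]
eef_rot: [3.134, 0.199, 0.003]
ft_force: [-0.9, -0.3, 4.0]
gripper_width: 39.8
```

Run:
```python
from h import *
s=stat()
```

```text
t 8.62 pos [ 472.4 -293.4  217.7] jaw -82.72 tilt [ 0.0017 -0.0008] F [-0.9 -0.3  4. ] M [-0.01  0.23 -0.02] w 39.76 q [-0.56  0.49  1.92  0.    0.73  0.88]
```

Request:
send_rows:
  steps:
    - [0, 0, -2, 0, 0, 0]
    - [0, 0, -6, 0, 0, 0]
    - [0, 0, -12, 0, 0, 0]
    - [0, 0, -18, 0, 0, 0]
    - [0, 0, -22, 0, 0, 0]
    - [0, 0, -22, 0, 0, 0]
    - [0, 0, -22, 0, 0, 0]

```text
t: 9.5
position: [471.4, -292.9, 436.0]
eef_rot: [-3.135, -0.2, 0.001]
ft_force: [-0.3, 0.7, -2.8]
gripper_width: 39.5
```

Run:
```python
from h import *
s=stat(); d=ctrl.get_image('wrist'); save(d['frame'],'w8.png'); np.savez('w8',**d,**{k:s[k] for k in('position','eef_rot')})
save(cv2.resize(d['frame'][205:395,230:420],None,fx=3,fy=3,interpolation=cv2.INTER_CUBIC),'w8c.png')
print(goal([547.9,155.5,450],-91))
```

```text
t 9.5 pos [ 471.4 -292.9  436. ] jaw -82.72 tilt [-0.0004  0.0005] F [-0.3  0.7 -2.8] M [-0.05  0.15 -0.  ] w 39.49 q [-0.56  0.21  1.75  0.    1.18  0.88]
([13.27, -43.51, -1.41], [-0.06, 0.07, 8.28])
```

View pics/w8c.png

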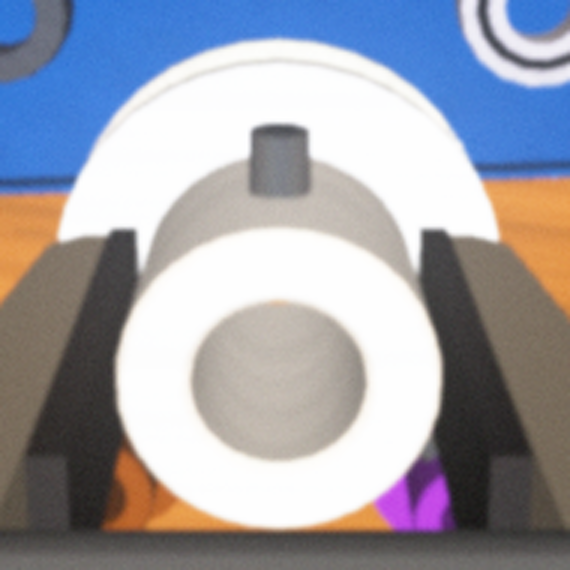

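Run:
```python
from h import *
z=np.load('w8.npz'); d={k:z[k] for k in z.files}
M=np.linalg.inv(d['mount'])  # cam from tool
for px in ((323.2,330.7),(323,331.7)):
    p=atz(d,px,162.7,M); print('hub top in tool frame',p.round(2))
for px in ((230+280/3,205+133/3),): print('screw outer end', atz(d,px,171+43.7-35,M).round(2))
```

```text
hub top in tool frame [-1.400e-01 -7.200e-01  1.627e+02]
hub top in tool frame [ -0.54  -0.79 162.7 ]
screw outer end [ 26.27  -0.65 179.7 ]
```

Request:
send_rows:
  steps:
    - [2, -6, 0, 0, 0, 1]
    - [4, -12, 0, 0, 0, 3]
    - [5.8, -18, 0, 0, 0, 4]
    - [7.6, -24, 0, 0, 0, 5]
    - [9.4, -30, 0, 0, 0, 6]
    - [11.2, -36, 0, 0, 0, 7]
    - [12.6, -41, 0, 0, 0, 8]
    - [13.3, -43.5, 0, 0, 0, 8.3]
    - [13.3, -43.5, 0, 0, 0, 8.3]
    - [13.3, -43.5, 0, 0, 0, 8.3]

```text
t: 10.8
position: [547.8, 154.9, 434.3]
eef_rot: [3.141, -0.028, -0.006]
ft_force: [-0.9, -0.4, -2.2]
gripper_width: 40.1
```

Run:
```python
from h import *
s=stat(); d=ctrl.get_image('wrist'); save(d['frame'],'w9.png'); np.savez('w9',**d,**{k:s[k] for k in('position','eef_rot')})
T=wristT(d,s); print('tip',proj(d,[547.9,155.5,189],T))
print(goal([547.9,155.5,436],-91))
```

```text
t 10.8 pos [547.8 154.9 434.3] jaw -91.01 tilt [-0.0039 -0.0001] F [-0.9 -0.4 -2.2] M [ 0.03  0.13 -0.01] w 40.1 q [0.27 0.24 1.72 0.   1.18 1.86]
tip [322.88619052 261.18497294]
([-0.0, -0.1, -0.13], [-0.0, 0.19, -0.05])
```

View pics/w9.png

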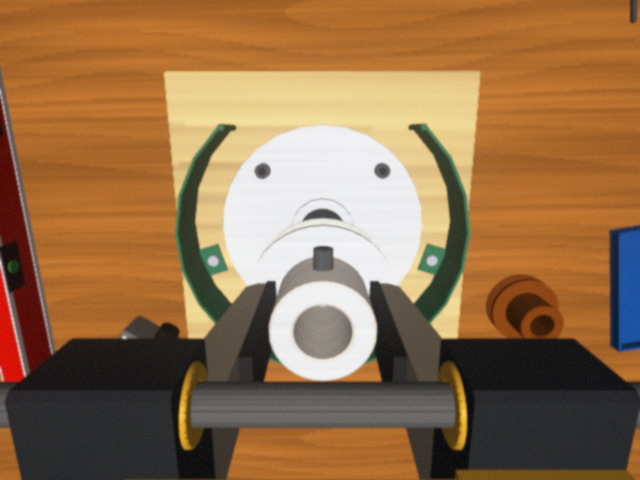

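Run:
```python
from h import *
np.set_printoptions(precision=5,suppress=True)
for n in('w1','w8'):
    z=np.load(n+'.npz'); d={k:z[k] for k in z.files}; print(d['mount'],d['cx'],d['fx'])
M=np.linalg.inv(d['mount']); print(proj(d,[0,0,171],M),proj(d,[0,0,162.7],M))
p=atz(d,(323.2,330.7),162.7,M);print(p,proj(d,p,M))
# fingers: pad edges in w8c
```

```text
[[ 0.00002 -0.96753 -0.25276 71.80261]
 [ 1.       0.00024 -0.00084  0.66916]
 [ 0.00087 -0.25276  0.96753 19.04734]
 [ 0.       0.       0.       1.     ]] 322.4125480159321 425.7961735714611
[[ 0.00002 -0.96723 -0.25391 71.0243 ]
 [ 1.      -0.00006  0.00028 -1.05342]
 [-0.00029 -0.25391  0.96723 19.04829]
 [ 0.       0.       0.       1.     ]] 322.4125480159321 425.7961735714611
[325.01396 320.66299] [325.15352 330.35356]
[ -0.13951  -0.72013 162.7    ] [323.2 330.7]
```

The mount calibration jitters by about 1 mm per picture, so I'll average it over all wrist pictures and recompute the axis and bore offsets with that.

Run:
```python
from h import *
np.set_printoptions(precision=4,suppress=True)
D={n:{k:v for k,v in np.load(f'w{n}.npz').items()} for n in range(1,10)}
A=np.array([D[n]['mount'] for n in D]); print(A[:,:3,3].round(2).tolist()); Mm=A.mean(0); print(Mm, A.std(0)[:3,3])
np.save('mm',Mm)
for n,px,h in [(1,(324.6,247.9),189),(5,(321.9,252.7),189)]:
    d=D[n]; d['mount']=Mm; print(n,'axis',atz(d,px,h,wristT(d,d)).round(2))
d=D[6]; d['mount']=Mm; print('pulley w6',atz(d,(326.5,222.7),55,wristT(d,d)).round(2))
M=np.linalg.inv(Mm); d=D[8]; print('hub in tool',atz(d,(323.2,330.7),162.7,M),atz(d,(323,331.7),162.7,M), 'screw',atz(d,(323.3,249.3),179.7,M))
for n in (2,4): save(cv2.resize(D[n]['frame'][300:380,270:380],None,fx=6,fy=6,interpolation=cv2.INTER_CUBIC),f'w{n}t.png')
```

```text
[[71.8, 0.67, 19.05], [71.92, 0.49, 19.05], [71.92, 0.49, 19.05], [72.04, -0.11, 19.05], [72.04, -0.11, 19.05], [71.08, -1.05, 19.05], [71.03, -1.05, 19.05], [71.02, -1.05, 19.05], [70.87, -1.05, 19.05]]
[[ 0.     -0.9673 -0.2535 71.5237]
 [ 1.      0.0001 -0.0003 -0.3078]
 [ 0.0003 -0.2535  0.9673 19.0479]
 [ 0.      0.      0.      1.    ]] [0.4771 0.7088 0.0006]
1 axis [547.66 154.59 189.  ]
5 axis [547.89 155.25 189.  ]
pulley w6 [ 472.16 -293.77   55.  ]
hub in tool [  0.4424  -0.066  162.7   ] [  0.0392  -0.1396 162.7   ] screw [ 26.8604  -0.0152 179.7   ]
```

View pics/w2t.png

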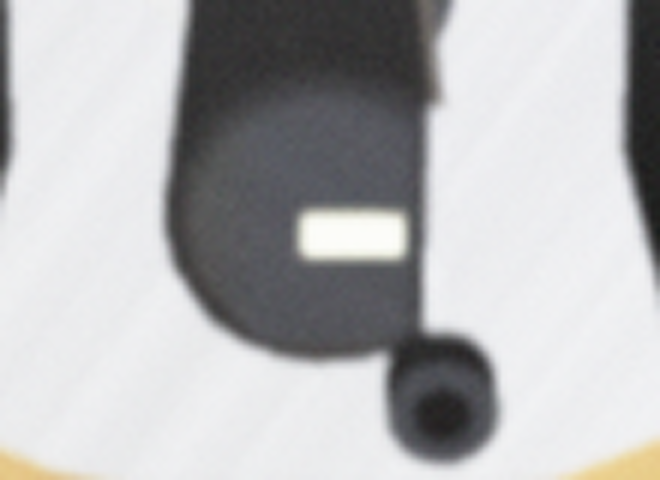

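View pics/w4t.png

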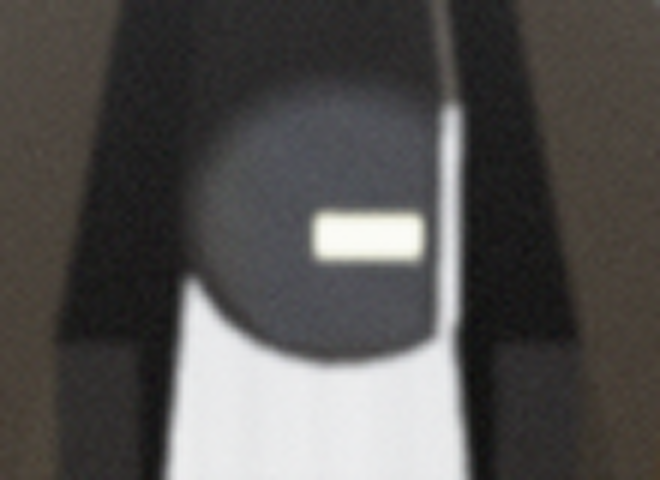

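Run:
```python
from h import *
Mm=np.load('mm.npy')
for n,px in ((1,(325.,248.9)),(2,(324,339.2)),(4,(325.8,339.2)),(5,(322,253.5))):
    d={k:v for k,v in np.load(f'w{n}.npz').items()}; d['mount']=Mm; print(n,atz(d,px,189,wristT(d,d)).round(2))
stat()
```

```text
1 [548.29 154.31 189.  ]
2 [548.38 154.37 189.  ]
4 [547.82 154.68 189.  ]
5 [547.94 154.74 189.  ]
t 10.85 pos [547.9 154.5 434.7] jaw -91.05 tilt [-0.0033  0.0001] F [ 0.1  0.  -2.4] M [0.02 0.15 0.02] w 39.61 q [0.27 0.24 1.72 0.   1.18 1.86]
```

Averaged axis ≈(548.0,154.9) and the bore is ≈0.25 mm ahead in the tool frame, so the hover is within about 0.5 mm. I'll descend gently and watch the force.

Request:
send_rows:
  steps:
    - [0, -0.03, 1.5, 0, 0.2, 0]
    - [0, -0.03, 2.8, 0, 0.2, 0]
    - [0, -0.03, 3.1, 0, 0.2, 0]
    - [0, -0.03, 3.4, 0, 0.2, 0]
    - [0, -0.03, 3.6, 0, 0.2, 0]
    - [0, -0.03, 3.8, 0, 0.2, 0]
    - [0, -0.03, 3.8, 0, 0.2, 0]

```text
t: 11.72
position: [547.8, 154.9, 396.8]
eef_rot: [-3.141, 0.029, -0.0]
ft_force: [0.4, -0.3, -2.0]
gripper_width: 40.0
```

Run:
```python
from h import *
s=stat(); d=ctrl.get_image('wrist'); save(d['frame'][200:400,200:450].repeat(3,0).repeat(3,1),'w10.png')
```

```text
t 11.72 pos [547.8 154.9 396.8] jaw -91.05 tilt [0.0003 0.0001] F [ 0.4 -0.3 -2. ] M [-0.01  0.1   0.02] w 39.95 q [0.27 0.27 1.76 0.   1.1  1.86]
```

View pics/w10.png

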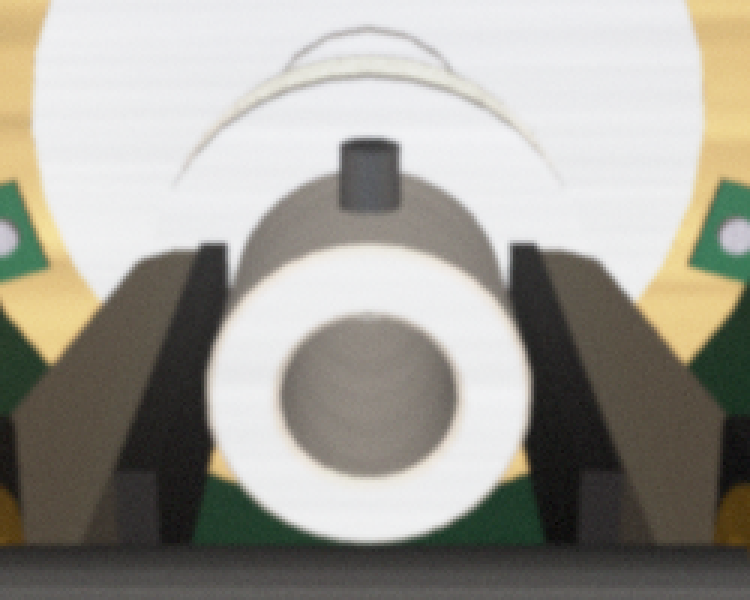

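No contact force with the underside about 7 mm below the tip height, so the shaft has entered the bore. Going on.

Request:
send_rows:
  steps:
    - [0, 0, 0.4, 0, 0, 0]
    - [0, 0, 0.8, 0, 0, 0]
    - [0, 0, 1.2, 0, 0, 0]
    - [0, 0, 1.6, 0, 0, 0]
    - [0, 0, 2.0, 0, 0, 0]
    - [0, 0, 2.4, 0, 0, 0]
    - [0, 0, 2.4, 0, 0, 0]

```text
t: 12.65
position: [547.8, 154.9, 372.5]
eef_rot: [-3.141, 0.029, -0.0]
ft_force: [0.5, -1.1, -2.3]
gripper_width: 39.9
```

Run:
```python
from h import *
s=stat(); d=ctrl.get_image('wrist'); save(d['frame'][200:400,200:450].repeat(3,0).repeat(3,1),'w11.png')
```

```text
t 12.65 pos [547.8 154.9 372.5] jaw -91.05 tilt [0.     0.0001] F [ 0.5 -1.1 -2.3] M [-0.04  0.14  0.  ] w 39.85 q [0.27 0.3  1.79 0.   1.05 1.86]
```

View pics/w11.png

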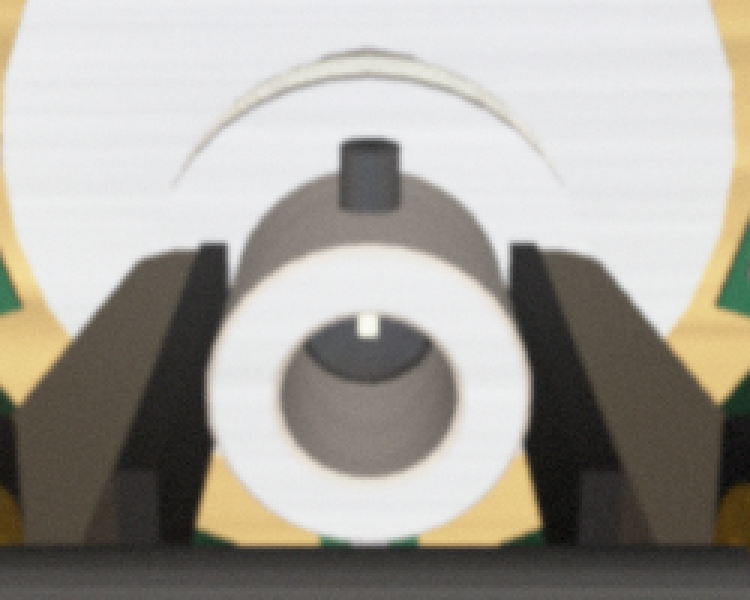

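The shaft end now shows in the bore, with the stroke at crop (368,325) in line with the screw at (368,175). Continuing to the final height.

Request:
send_rows:
  steps:
    - [0, 0, 0.4, 0, 0, 0]
    - [0, 0, 0.8, 0, 0, 0]
    - [0, 0, 1.2, 0, 0, 0]
    - [0, 0, 1.6, 0, 0, 0]
    - [0, 0, 2.0, 0, 0, 0]
    - [0, 0, 2.4, 0, 0, 0]
    - [0, 0, 2.4, 0, 0, 0]
    - [0, 0, 2.4, 0, 0, 0]

```text
t: 13.7
position: [547.9, 154.9, 348.6]
eef_rot: [-3.141, 0.029, -0.001]
ft_force: [2.4, -0.6, -4.1]
gripper_width: 39.9
```

Run:
```python
from h import *
s=stat(); d=ctrl.get_image('wrist'); save(cv2.resize(d['frame'][200:400,200:450],None,fx=3,fy=3,interpolation=cv2.INTER_CUBIC),'w12.png'); np.savez('w12',**d,**{k:s[k] for k in('position','eef_rot')})
d=ctrl.get_image('side'); save(cv2.resize(d['frame'][130:260,200:345],None,fx=5,fy=4.6,interpolation=cv2.INTER_CUBIC),'s12.png'); np.savez('s12',**d)
```

```text
t 13.7 pos [547.9 154.9 348.6] jaw -91.05 tilt [0.0003 0.    ] F [ 2.4 -0.6 -4.1] M [-0.06 -0.29  0.  ] w 39.94 q [ 0.27  0.33  1.81 -0.    1.01  1.86]
```

View pics/w12.png

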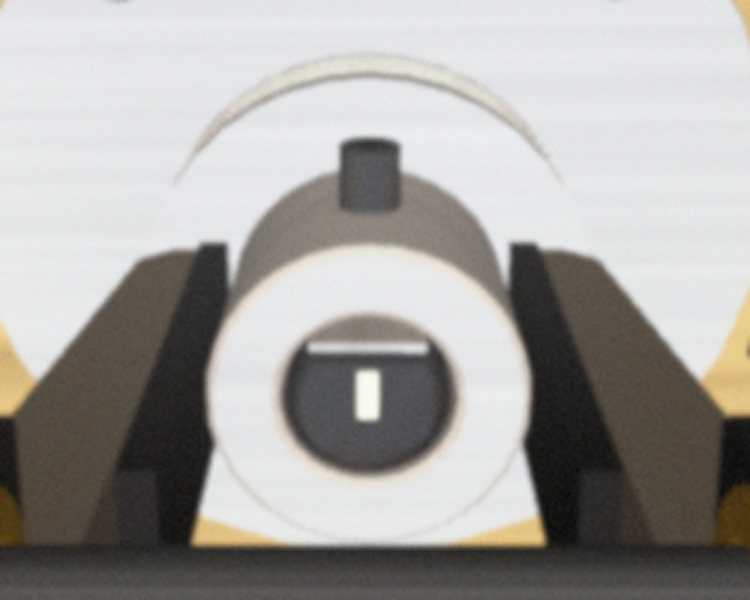

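View pics/s12.png

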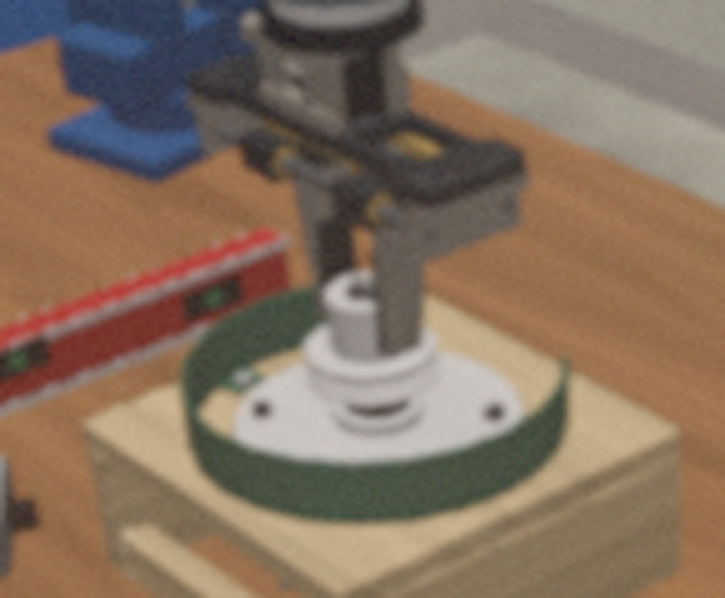

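Final state so far: the shaft end is in the bore, the stroke at crop (368,395) points at the screw (370,175), and there is a visible gap between disc and boss. I'll ease the slight side load and re-check.

Request:
send_rows:
  steps:
    - [0.02, 0, 0, 0, 0, 0]
    - [0.02, 0, 0, 0, 0, 0]
    - [0.02, 0, 0, 0, 0, 0]
    - [0.02, 0, 0, 0, 0, 0]

```text
t: 14.3
position: [548.1, 154.9, 348.8]
eef_rot: [-3.141, 0.029, -0.0]
ft_force: [0.6, -0.6, -3.0]
gripper_width: 39.8
```

Run:
```python
from h import *
for i in range(3):
    s=stat(); d=ctrl.get_image(('wrist','side','top')[i]); np.savez('f%d'%i,**d)
    if i==0:
        save(cv2.resize(d['frame'][200:400,200:450],None,fx=3,fy=3,interpolation=cv2.INTER_CUBIC),'f0.png')
    if i==1:
        D=d; b=[548,155]
        # expected pixels for underside/disc/hub heights
        for h in (134,152,186,114): print(h,proj(d,[548,155,h]))
        save(cv2.resize(d['frame'][180:240,250:300],None,fx=10,fy=10,interpolation=cv2.INTER_CUBIC),'f1.png')
```

```text
t 14.3 pos [548.1 154.9 348.8] jaw -91.05 tilt [0.0003 0.0001] F [ 0.6 -0.6 -3. ] M [ 0.02 -0.13 -0.01] w 39.83 q [ 0.27  0.33  1.81 -0.    1.01  1.86]
t 14.35 pos [548.1 154.8 348.7] jaw -91.05 tilt [0.0002 0.    ] F [ 0.9  0.1 -2.4] M [-0.02 -0.05 -0.01] w 40.21 q [ 0.27  0.33  1.81 -0.    1.01  1.86]
134 [274.41652181 210.64381693]
152 [273.89056641 204.51848152]
186 [272.87177252 192.65349405]
114 [274.99040251 217.32729567]
t 14.4 pos [548.1 154.9 348.8] jaw -91.05 tilt [0.0003 0.    ] F [ 1.7 -0.7 -2.4] M [-0.02  0.02  0.02] w 39.56 q [ 0.27  0.33  1.81 -0.    1.01  1.86]
```

View pics/f0.png

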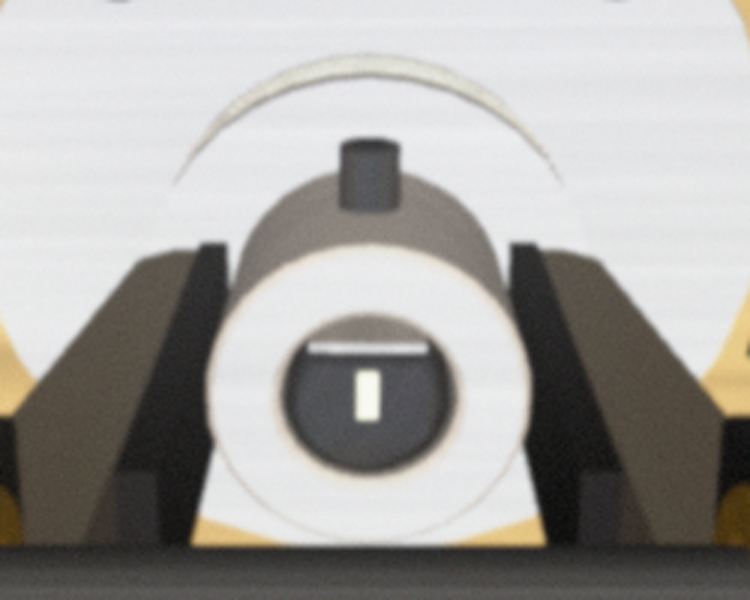

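View pics/f1.png

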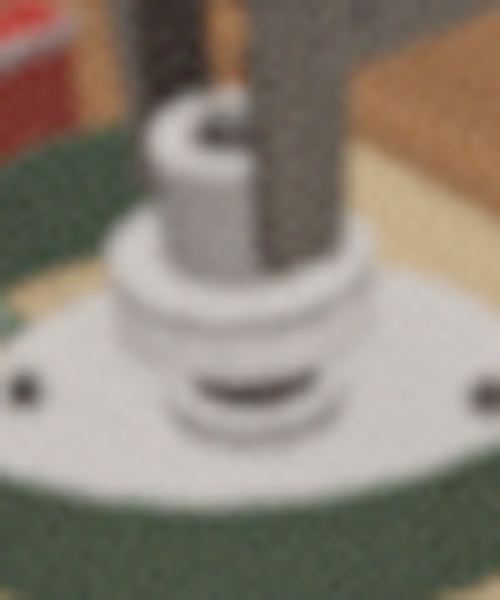

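The forces are back to the pulley's weight only, the hub top projects to (272.9,192.7) and is seen at about (272.6,193), and the disc stands clear of the boss. Handing in.

Run:
```python
from h import *
print(ctrl.finish_job()); stat()
```

```text
the job is handed in; nothing more can be done
None
the job is handed in; nothing more can be done
```

I turned the shaft so its flat faces out of the gap, slipped the pulley over it hub up, and handed in at about 14.4 s while still holding the pulley by the hub. No verdict was reported.

- **Turning the shaft:** I pinched across the flat and read 16.6–16.9 mm, where the round would read about 20. I turned it about 34° to azimuth −0.9°, against a stand yaw of about −1°, and let go. The picture afterwards showed the flat still facing the gap within 1–2°.
- **Fitting the pulley:** I took the aluminium pulley from the middle of the tray and gripped its hub square to the screw with 35 N. It went over the shaft without jamming.
- **Last checks:**
  - **Screw and flat:** the screw lines up with the white stroke on the shaft end, and no finger is near it.
  - **Height:** I held the pulley's underside at 134 mm by the arm's reading, which puts the screw at the middle of the flat and about 20 mm clear of the boss. In the side picture the hub top is within a pixel of where it should be.
  - **Tilt and load:** the tool is tilted less than 0.001 rad, and the force is about the pulley's weight (2.4–3 N) with under 2 N sideways.
- **What disagreed:** the wrist camera's calibration drifted by about 1 mm between pictures. I averaged it and checked it against the two pinches, and they agreed within about 1 mm. A light side load of 2.4 N at the end of the descent eased after a 0.2 mm shift.

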